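# Zero the cell tally counter with its two-key reset

## Robot

A 6-joint arm with a two-finger parallel gripper is mounted at the origin on the work surface. World frame = base frame: x ahead of the robot, y to its left, z up, the work surface at z = 0. Lengths are in m, angles in rad, forces in N, time in s.
With the tool pointing down it reaches from about 0.275 to 0.825 m from the base axis. Payload 4.9 kg.
Tool frame: the origin (TCP) lies at the very end of the fingers, on their centre line; the grasp point (between the pads) lies 19 mm behind it; z points along the fingers, y is the line along which they close (so a half turn about z gives the same grasp; the last joint's range is limited). The gripper opens to 85 mm and grips with 20 to 120 N. Pads are 22 mm wide; open, the fingers measure 114 mm over their backs; the gripper's body (76 mm by 85 mm) begins 54 mm behind the grasp point. The pads swing forward as they close: fully open they stand 13 mm farther back than shut.
Start: joints at [1.14, 0.326, -0.193, 1.052, 0, 1.437], TCP at [0.161, 0.526, 0.231] pointing down, gripper open.
Joint ranges: [-2.65, 2.65], [-0.97, 1.79], [-1.3, 1.35], [-1.93, 2.1], [-1.47, 1.37], [-3.14, 3.14]. Speed limits (rad/s): [2.57, 2.57, 3.14, 3.14, 3.14, 3.14].

## Interface

Orientations are given as a 3x3 rotation matrix whose columns are the frame's x, y, z axes.
In Python, from workcell import bot, camera gives the robot as it stands.
- The arm moves only by the tool drive_tool, never from a script. Its argument "steps" is a list that holds one entry, the list of rows, each a list of 6 numbers: the shift along the tool's x, y, z in m, then the turn, a rotation vector about the tool's x, y, z in rad. A call has 1 to 20 rows; each row is the pose to reach, as a shift and turn from the pose commanded when the call began, along the tool's axes at that moment; what a row does not reach only later rows make up. A row lasts 1/8 s, in which the tool goes at most 62.5 mm and 10.7 degrees, less where a joint would pass 70% of its speed; a pose out of reach is approached as far as the arm can. A call with a gripper value outside its range is refused whole. "fingers" is the opening, from 0 (shut) to 1 (fully open), set as the call begins (left out, the last holds). The fingers move at their own pace and stop on an object; "squeeze" is the grip in N (left out, the last holds). Time passes only in rows, so rows that repeat a pose let the fingers close. It gives the time, the measured TCP pose, the force, the opening and the grip force at its end, in the units of the state.
- bot.observe(): the state, without advancing time (a new reading comes with each control period).
- camera(name): name is "scene" or "top" or "wrist"; returns a dict with "img" (420x560x3 uint8, red, green, blue), "camera_matrix" (3x3 intrinsics, pixels), "camera_from_world" (4x4, takes a point from world to camera coordinates). Camera axes: x right, y down, z forward; pixel columns grow to the right and rows downward; lengths in m; the calibration is good to about 2 mm. A picture is of the moment at which its call begins. There is no depth.
- bot.sign_off(): hands the job in; it is judged then, once.
The state is a dict: "t": time; "joint_positions": joint angles; "joint_vel": joint speeds; "effort": joint torques, N m; "eef_pos": TCP position; "tool_rot": TCP orientation; "ft_force": force on the tool from outside, world axes, zero at the start; "wrist_torque": the same for the moment, N m; "grip_width": opening from 0.0 (shut) to 1.0 (fully open); "grip_force": force on a finger pad.
Only numpy, scipy, OpenCV 4.12 (cv2) and the standard library are available. Lean on these libraries where they do the work, as an engineer would, in place of code of your own. Each camera call takes 0.05 s, during which the arm holds its last target. There are 200 camera calls.

## Task

Zero the grey tally counter: push its clear shutter fully open (away from the count keys) by the yellow lip, then press both red reset keys fully down together, one fingertip on each, hold them down for two seconds and let them come up. Finally push the shutter fully shut again over the red keys. Do not press the white count keys, and do not pick up or shift anything else on the bench.

Things in the scene. Friction and masses are not known exactly. Their poses are not given: they have to be found in the camera images.
- counter: grey tally counter console, 220 mm deep (x) x 280 mm wide (y), fixed to the bench, flat deck 50 mm above the bench. Origin: centre of its underside. Its x axis points from the row of white keys across the red keys to its back edge; y to its left, z up. Two aluminium shutter rails, 6 mm wide, 10 mm tall, run along x from -37 to 79 mm at y = +/-64 mm. A flush black display is on its right.
- lip_top (a point): middle of the top edge of the shutter's upright yellow lip, 82 mm above the bench, at console x = 17.5 mm when shut, 67.5 mm when open. The lip is a wall 5 mm thick (x), 110 mm long (y), 18 mm tall over the clear plate. The plate (top 64 mm, underside 61 mm above the bench, 134 mm wide) reaches from here 49.5 mm towards the white keys; behind the lip the deck is bare to x = 110 mm.
- shutter (a joint): how far the shutter is open, in m along the console's +x: 0 shut (red keys covered), 0.05 fully open against its stop. Slides with about 2 N of friction and stays where it is left; it starts up to 10 mm ajar, still covering the keys.
- red_left_top (a point): left (console +y) red reset key, at console x = -4 mm, y = 28 mm: a square flat-topped key 22 x 22 mm, in a dark field under the shutter. This point is the centre of its top face, 59 mm above the bench when up. The two red keys are 56 mm apart centre to centre.
- red_right_top (a point): right (console -y) red reset key, at console x = -4 mm, y = -28 mm: like the left one; this point is the centre of its top face.
- red_left (a joint): how far the left red key is pressed, m: 0 up, 0.006 fully down on its stop; springs back by itself. About 1.2 N starts it and 4 N holds it fully down.
- red_right (a joint): how far the right red key is pressed, m: same as the left one.
- white_1 (a joint): how far white count key 1 (of 4, from console left to right) is pressed, m: 0 up, 0.006 down. 20 x 20 mm cap, top 59 mm above the bench, at console x = -70 mm, y = 81 mm. Not to be pressed.
- white_2 (a joint): how far white count key 2 (of 4, from console left to right) is pressed, m: 0 up, 0.006 down. 20 x 20 mm cap, top 59 mm above the bench, at console x = -70 mm, y = 27 mm. Not to be pressed.
- white_3 (a joint): how far white count key 3 (of 4, from console left to right) is pressed, m: 0 up, 0.006 down. 20 x 20 mm cap, top 59 mm above the bench, at console x = -70 mm, y = -27 mm. Not to be pressed.
- white_4 (a joint): how far white count key 4 (of 4, from console left to right) is pressed, m: 0 up, 0.006 down. 20 x 20 mm cap, top 59 mm above the bench, at console x = -70 mm, y = -81 mm. Not to be pressed.
- vial: glass vial with blue cap, 26 mm across, 45 mm tall, standing loose on the console's deck beyond the left rail, 95 to 105 mm to the left of the console's centre. Origin: centre of its underside. To be left alone.
- dish: lidded culture dish, red medium, 63 mm across, 15 mm tall, loose on the bench beside the console. Origin: centre of its underside. To be left alone.
- tip_box: blue pipette tip box with clear lid, 82 x 62 x 65 mm, loose on the bench beside the console. Origin: centre of its underside. To be left alone.
- dish_far: lidded culture dish, orange medium, 63 mm across, 15 mm tall, loose on the bench behind the console. Origin: centre of its underside. To be left alone.
- bottle: clear bottle with blue cap, 70 mm across, 150 mm tall, loose on the bench behind the console. Origin: centre of its underside. To be left alone.

How it is judged:
By the outcome, as a careful person would: the job done as asked, in the order asked, and still so for the second after the job is handed in, with the robot touching nothing.
It also fails if it takes over 54 s, if anything falls off the work surface, if the arm or the gripper's body presses on something with over 40 N, if the wrist force passes 120 N, or if a joint passes its speed limit or range.

## Working session

There is one attempt and no reset: what is moved stays moved. The work goes in short steps, Python scripts to look and compute and a tool call to move; the robot and the scene stay as the last step left them, time stands still between calls to the robot, and variables do not carry over. Pictures are saved under pics/ and viewed, at most 10 in all, crops included, and the job is handed in when it is done.

Besides the shell and the picture viewer there is one more tool, called after "Request:" by a JSON object that holds its "name" and its "arguments". drive_tool: Moves the arm, as the interface text tells. Its arguments: {"type":"object","properties":{"steps":{"type":"array"},"fingers":{"type":"number"},"squeeze":{"type":"number"}},"required":["steps"]}

```bash
mkdir -p pics; ls
python3 - <<'E'
from workcell import bot, camera
import cv2,numpy as np
o=bot.observe(); print(o)
for n in("top","scene"):
    c=camera(n); cv2.imwrite(f"pics/{n}0.png",c["img"][:,:,::-1]); print(n,c["camera_matrix"].round(1).tolist(),c["camera_from_world"].round(3).tolist())
E
```

```text
pics
{'t': 0.0, 'joint_positions': array([ 1.13981417e+00,  3.26959685e-01, -1.93548538e-01,  1.05198292e+00,
       -1.59781921e-05,  1.43658707e+00]), 'joint_vel': array([-2.95658347e-04,  1.02822241e-03,  1.93673618e-03, -1.29368251e-03,
       -5.88395745e-07,  1.91007003e-03]), 'effort': array([-7.55416513e-04, -4.43401551e+01,  2.62442458e+01,  1.53771898e-02,
       -3.20092058e-04,  1.86555462e-05]), 'eef_pos': array([0.16060357, 0.52544693, 0.23050663]), 'tool_rot': array([[-9.56285117e-01,  2.92435112e-01, -6.93515652e-04],
       [ 2.92435858e-01,  9.56283889e-01, -1.54651174e-03],
       [ 2.10943513e-04, -1.68171500e-03, -9.99998564e-01]]), 'ft_force': array([-0.54844041,  0.5465771 , -0.15449431]), 'wrist_torque': array([0.06510681, 0.03145957, 0.00210742]), 'grip_force': 0.0, 'grip_width': 0.9958537334401037}
top [[516.7, 0.0, 280.6], [0.0, 516.7, 215.7], [0.0, 0.0, 1.0]] [[-0.028, -0.999, -0.026, 0.087], [-0.993, 0.031, -0.118, 0.596], [0.118, 0.022, -0.993, 1.269], [0.0, 0.0, 0.0, 1.0]]
scene [[497.7, 0.0, 281.4], [0.0, 497.7, 217.9], [0.0, 0.0, 1.0]] [[-0.179, 0.984, -0.0, 0.059], [0.823, 0.15, -0.547, -0.473], [-0.538, -0.098, -0.837, 1.361], [0.0, 0.0, 0.0, 1.0]]
```

View pics/top0.png

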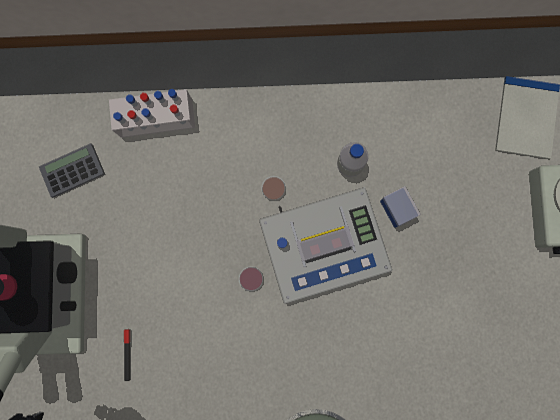

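View pics/scene0.png

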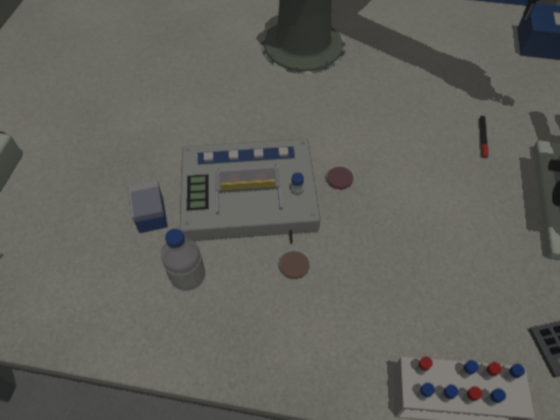

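The top view shows the console near (325,247), with white keys from (302,282) to (366,262), the yellow lip near (322,235), and the vial cap at (282,243). The scene view confirms this, with the lip at (247,184). Next I'll measure by colour.

```bash
cat > h.py <<'E'
from workcell import bot, camera
import cv2,numpy as np
def ray(c,px,z):
    K=c["camera_matrix"];T=c["camera_from_world"];R=T[:3,:3]
    o=-R.T@T[:3,3]; px=np.atleast_2d(px).astype(float)
    d=(R.T@np.linalg.inv(K)@np.c_[px,np.ones(len(px))].T).T
    return o+d*((z-o[2])/d[:,2])[:,None]
def blobs(m,lo):
    n,l,s,c=cv2.connectedComponentsWithStats(m.astype(np.uint8))
    return [(c[i],s[i,4],l==i) for i in range(1,n) if s[i,4]>=lo]
def white(c,box):
    im=c["img"].astype(int);x0,y0,x1,y1=box
    m=np.zeros(im.shape[:2],bool);m[y0:y1,x0:x1]=(im.min(2)>175)[y0:y1,x0:x1]
    return blobs(m,15)
def yellow(c):
    im=c["img"].astype(int);return blobs((im[...,0]-im[...,2]>70)&(im[...,1]-im[...,2]>45),15)
E
python3 - <<'E'
from h import *
for n,box in(("top",(285,245,385,300)),("scene",(195,145,297,166))):
    c=camera(n); print(n)
    w=white(c,box)
    for b in w: print("w",b[0].round(1),b[1],ray(c,b[0],.059).round(4))
    for b in yellow(c):
        ys,xs=np.nonzero(b[2]); r=cv2.minAreaRect(np.c_[xs,ys].astype(np.float32)); print("y",b[0].round(1),b[1],r,ray(c,b[0],.082).round(4),ray(c,cv2.boxPoints(r),.082).round(4).tolist())
    i=c["img"]; print(i[box[1]+5:box[3]:10,box[0]+5:box[2]:25].max())
    x0,y0=(250,180) if n=="top" else (170,130)
    cv2.imwrite(f"pics/{n}crop.png",cv2.resize(i[y0:y0+130,x0:x0+160,::-1],None,fx=4,fy=4,interpolation=2))
E
```

```text
top
y [321.9 233.1] 90 ((322.01080322265625, 233.03515625), (1.9850797653198242, 44.25992965698242), 72.89727020263672) [[ 0.5474 -0.0307  0.082 ]] [[0.5355, 0.0214, 0.082], [0.564, -0.082, 0.082], [0.5594, -0.0833, 0.082], [0.5308, 0.0201, 0.082]]
170
scene
105
```

View pics/topcrop.png

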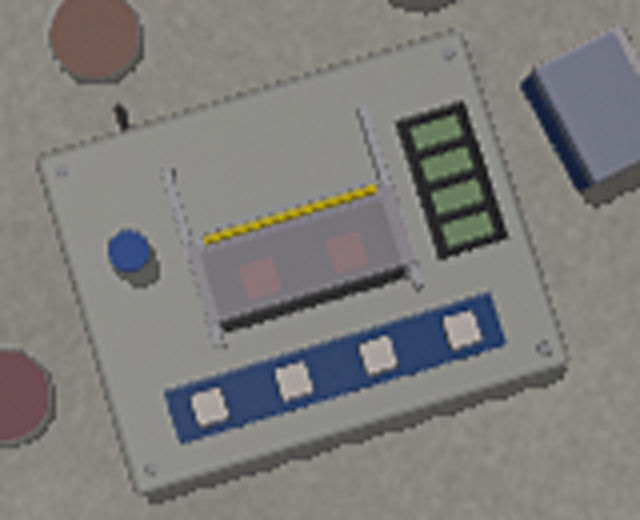

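The crop shows the shutter nearly shut. The lip runs from (205,240) to (377,189), the white keys from (210,406) to (462,329), and the red keys are at (260,277) and (347,252). I'll fit the pose from the white keys inside the blue strip.

```bash
cat >> h.py <<'E'
def keys(c,box):
    im=c["img"].astype(int);x0,y0,x1,y1=box
    bl=np.zeros(im.shape[:2],np.uint8);bl[y0:y1,x0:x1]=((im[...,2]-im[...,0])>20)[y0:y1,x0:x1]
    b=max(blobs(bl,50),key=lambda b:b[1])[2]
    ys,xs=np.nonzero(b);h=cv2.convexHull(np.c_[xs,ys].astype(np.int32))
    f=np.zeros_like(bl);cv2.fillConvexPoly(f,h,1);f=cv2.erode(f,np.ones((3,3)))
    return [k for k in blobs((f>0)&~b,10)]
def fit(P):
    Q=np.array([[-.07,y] for y in(.081,.027,-.027,-.081)])
    a=(Q-Q.mean(0));p=P[:,:2]-P[:,:2].mean(0)
    th=np.arctan2((a[:,0]*p[:,1]-a[:,1]*p[:,0]).sum(),(a*p).sum())
    R=np.array([[np.cos(th),-np.sin(th)],[np.sin(th),np.cos(th)]])
    t=P[:,:2].mean(0)-R@Q.mean(0); return th,R,t
E
python3 - <<'E'
from h import *
for n,box in(("top",(285,245,385,300)),("scene",(190,140,300,170))):
    c=camera(n); k=keys(c,box); print(n,[(b[0].round(1).tolist(),b[1]) for b in k])
    k=sorted([b for b in k if b[1]>15],key=lambda b:b[0][0]*(1 if n=="top" else -1))
    if len(k)!=4: continue
    P=ray(c,[b[0] for b in k],.059); th,R,t=fit(P); print(th,t,"resid",(P[:,:2]-t)@R)
    for b in yellow(c): 
        print("lip",(ray(c,b[0],.082)[0,:2]-t)@R)
    im=c["img"].astype(int); x0,y0,x1,y1=box
    m=np.zeros(im.shape[:2],bool);m[y0-40:y1+40,x0:x1]=((im[...,0]-im[...,1]>20)&(im[...,0]-im[...,2]<70))[y0-40:y1+40,x0:x1]
    for b in blobs(m,15): print("red?",b[0],b[1],(ray(c,b[0],.059)[0,:2]-t)@R)
E
```

```text
top [([364.9, 262.1], np.int32(69)), ([344.1, 268.7], np.int32(69)), ([323.0, 274.9], np.int32(66)), ([302.1, 281.5], np.int32(71))]
0.26788991434568105 [ 0.52108627 -0.03824949] resid [[-0.07005673  0.080411  ]
 [-0.06976982  0.02693989]
 [-0.07029017 -0.02698773]
 [-0.06988328 -0.08036316]]
lip [0.02733631 0.00028586]
red? [336.40677966 242.61016949] 59 [-0.00408509 -0.02836111]
red? [314.76595745 248.89361702] 47 [-0.00325709  0.02707594]
scene [([283.3, 152.0], np.int32(91)), ([233.2, 155.1], np.int32(91)), ([258.0, 153.6], np.int32(90)), ([208.2, 156.9], np.int32(91))]
0.2641165298673966 [ 0.52562823 -0.03621214] resid [[-0.06992684  0.08097432]
 [-0.06993271  0.02640593]
 [-0.07035406 -0.02688305]
 [-0.06978639 -0.0804972 ]]
```

```bash
cat >> h.py <<'E'
TH=.266;T0=np.array([.5234,-.0372])
RC=np.array([[np.cos(TH),-np.sin(TH)],[np.sin(TH),np.cos(TH)]])
from scipy.spatial.transform import Rotation as Ro
RT=np.array([[-RC[0,0],RC[0,1],0],[-RC[1,0],RC[1,1],0],[0,0,-1]])
def go(xc,yc,z):
    s=bot.observe();p=np.r_[T0+RC@[xc,yc],z];R=s["tool_rot"]
    print("shift",(R.T@(p-s["eef_pos"])).round(4),"turn",Ro.from_matrix(R.T@RT).as_rotvec().round(4))
def where():
    s=bot.observe();p=s["eef_pos"];F=s["ft_force"]
    print("t",s["t"],"console",((p[:2]-T0)@RC).round(4),p[2].round(4),"F",(F[:2]@RC).round(2),F[2].round(2),"grip",s["grip_width"],s["joint_positions"].round(2))
E
python3 -c "
from h import *
where();go(0,0,.13)"
```

```text
t 0.3 console [-0.2019  0.6385] 0.231 F [-0.3  -0.76] -1.17 grip 0.9999231725166293 [ 1.14  0.33 -0.19  1.05  0.    1.44]
shift [-0.5115 -0.4323  0.1012] turn [-6.000e-04 -3.000e-04 -5.628e-01]
```

Request:
{"name": "drive_tool", "arguments": {"steps": [[[-0.01,-0.009,0,0,0,-0.01],[-0.03,-0.026,0,0,0,-0.03],[-0.06,-0.051,0,0,0,-0.06],[-0.1,-0.085,0,0,0,-0.11],[-0.14,-0.119,0,0,0,-0.15],[-0.18,-0.152,0,0,0,-0.2],[-0.22,-0.186,0,0,0,-0.24],[-0.26,-0.22,0,0,0,-0.29],[-0.3,-0.254,0,0,0,-0.33],[-0.34,-0.288,0,0,0,-0.37],[-0.38,-0.321,0,0,0,-0.42],[-0.42,-0.355,0.01,0,0,-0.46],[-0.455,-0.385,0.03,0,0,-0.5],[-0.48,-0.406,0.05,0,0,-0.53],[-0.498,-0.421,0.07,0,0,-0.55],[-0.508,-0.429,0.088,0,0,-0.56],[-0.5115,-0.4323,0.098,0,0,-0.563],[-0.5115,-0.4323,0.101,0,0,-0.563],[-0.5115,-0.4323,0.101,0,0,-0.563]]], "fingers": 0.49, "squeeze": 20}}

```text
t: 2.68
eef_pos: [0.5233, -0.0363, 0.1306]
tool_rot: [[-0.965, -0.264, 0.0], [-0.264, 0.965, 0.0], [-0.0, 0.0, -1.0]]
ft_force: [0.4, 0.4, 0.9]
grip_width: 0.488
grip_force: 0.0
```

Run:
```python
from h import *
where();go(0,0,.069)
c=camera("wrist");cv2.imwrite("pics/w1.png",c["img"][:,:,::-1])
K=c["camera_matrix"];T=c["camera_from_world"]
for xc,yc,z in((-.004,.028,.059),(-.004,-.028,.059),(.0275,.055,.082),(.0275,-.055,.082),(-.07,.027,.059),(-.07,-.027,.059)):
    p=K@(T@np.r_[T0+RC@[xc,yc],z,1])[:3];print((p[:2]/p[2]).round(1))
```

```text
t 2.675 console [0.0001 0.0008] 0.1306 F [0.47 0.32] 0.87 grip 0.4884876580148316 [-0.21  0.37 -0.41  0.79  0.   -0.48]
shift [ 0.0001 -0.0009  0.0616] turn [0.0002 0.0001 0.0012]
[322.4 212.9]
[239.5 212.9]
[367.2 271.3]
[194.6 271.2]
[324.9 111.3]
[237.2 111.3]
```

View pics/w1.png

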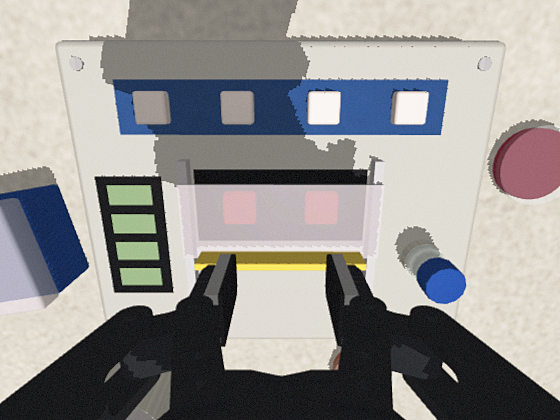

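The wrist view shows the red keys at (239,208) and (321,208), and the whites at row 107. Both sit about 4–5 px above my prediction, so the console is about 2.7 mm further towards −x, which agrees with the top view. I'll correct for that and go down in front of the lip.

```bash
sed -i 's/T0=np.array.*/T0=np.array([.5209,-.0379])/' h.py; python3 -c "
from h import *
where();go(0,0,.069)"
```

```text
t 2.725 console [0.003  0.0007] 0.1308 F [0.69 1.18] 0.5 grip 0.4926878705044469 [-0.21  0.37 -0.41  0.79  0.   -0.48]
shift [ 0.003  -0.0007  0.0618] turn [-0.0002  0.0006  0.0012]
```

Request:
{"name": "drive_tool", "arguments": {"steps": [[[0.003,-0.001,0.01,0,0,0],[0.003,-0.001,0.025,0,0,0],[0.003,-0.001,0.04,0,0,0],[0.003,-0.001,0.05,0,0,0],[0.003,-0.001,0.057,0,0,0],[0.003,-0.001,0.0605,0,0,0],[0.003,-0.001,0.0615,0,0,0],[0.003,-0.001,0.0615,0,0,0]]]}}

```text
t: 3.72
eef_pos: [0.5212, -0.0388, 0.069]
tool_rot: [[-0.965, -0.263, 0.001], [-0.263, 0.965, -0.0], [-0.0, -0.0, -1.0]]
ft_force: [-0.2, -0.2, -1.3]
grip_width: 0.489
grip_force: 0.0
```

```bash
python3 -c "
from h import *
where();go(.05,0,.069)"
```

```text
t 3.725 console [ 0.    -0.001] 0.069 F [-0.19 -0.12] -1.32 grip 0.4887490475486176 [-0.22  0.45 -0.48  0.65  0.   -0.48]
shift [-0.05    0.001   0.0001] turn [-0.0002  0.0005  0.0001]
```

Request:
{"name": "drive_tool", "arguments": {"steps": [[[-0.004,0,0,0,0,0],[-0.009,0,0,0,0,0],[-0.014,0,0,0,0,0],[-0.019,0,0,0,0,0],[-0.024,0,0,0,0,0],[-0.029,0,0,0,0,0],[-0.034,0,0,0,0,0],[-0.039,0,0,0,0,0],[-0.043,0,0,0,0,0],[-0.046,0,0,0,0,0],[-0.048,0,0,0,0,0],[-0.048,0,0,0,0,0]]]}}

```text
t: 5.22
eef_pos: [0.5676, -0.026, 0.0688]
tool_rot: [[-0.965, -0.263, 0.001], [-0.263, 0.965, 0.0], [-0.001, 0.0, -1.0]]
ft_force: [-0.6, -1.0, 0.3]
grip_width: 0.492
grip_force: 0.3
```

```bash
python3 -c "
from h import *
where();
c=camera('wrist');cv2.imwrite('pics/w2.png',c['img'][:,:,::-1])"
```

```text
t 5.225 console [ 0.0482 -0.0008] 0.0688 F [-0.82 -0.78] 0.25 grip 0.49202970352329856 [-0.18  0.52 -0.36  0.7   0.   -0.44]
```

View pics/w2.png

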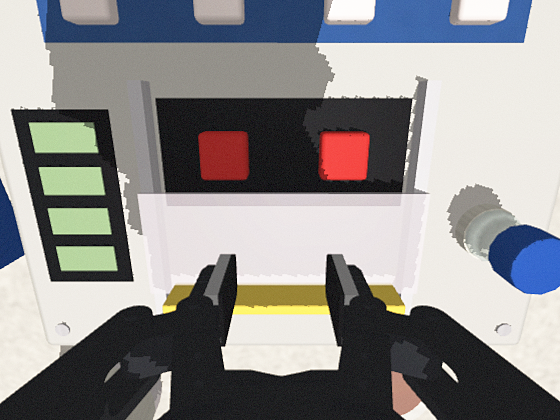

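The shutter is now well open: the red keys at (224,155) and (344,155) are uncovered and the plate edge is at row 193. I'll keep going to the stop.

Request:
{"name": "drive_tool", "arguments": {"steps": [[[-0.002,0,0,0,0,0],[-0.004,0,0,0,0,0],[-0.005,0,0,0,0,0],[-0.006,0,0,0,0,0],[-0.007,0,0,0,0,0],[-0.007,0,0,0,0,0]]]}}

```text
t: 6.02
eef_pos: [0.5734, -0.0244, 0.0687]
tool_rot: [[-0.965, -0.263, -0.001], [-0.263, 0.965, -0.0], [0.001, 0.0, -1.0]]
ft_force: [-4.9, -1.5, 3.8]
grip_width: 0.494
grip_force: 2.2
```

```bash
python3 -c "
from h import *
where()"
```

```text
t 6.025 console [ 0.0542 -0.0007] 0.0687 F [-5.09 -0.13] 3.77 grip 0.4943981368749315 [-0.17  0.53 -0.34  0.71 -0.   -0.44]
```

Request:
{"name": "drive_tool", "arguments": {"steps": [[[-0.001,0,0,0,0,0],[-0.002,0,0,0,0,0],[-0.003,0,0,0,0,0],[-0.003,0,0,0,0,0]]]}}

```text
t: 6.52
eef_pos: [0.5735, -0.0243, 0.0686]
tool_rot: [[-0.965, -0.262, -0.006], [-0.262, 0.965, -0.002], [0.007, -0.0, -1.0]]
ft_force: [-11.9, -3.2, 9.7]
grip_width: 0.489
grip_force: 6.2
```

```bash
python3 -c "
from h import *
where();go(-.004,0,.069)"
```

```text
t 6.525 console [ 0.0543 -0.0007] 0.0686 F [-12.27   0.05] 9.73 grip 0.48912977644212996 [-0.17  0.53 -0.33  0.72 -0.   -0.43]
shift [ 0.0583  0.0007 -0.    ] turn [-0.0005 -0.0066 -0.0004]
```

Shutter at its stop (−12 N, no more motion). I'll back off over the red keys.

Request:
{"name": "drive_tool", "arguments": {"steps": [[[0.006,0.001,-0.001,0,0,0],[0.018,0.001,-0.006,0,0,0],[0.033,0.001,-0.01,0,0,0],[0.048,0.001,-0.01,0,0,0],[0.057,0.001,-0.01,0,0,0],[0.062,0.001,-0.01,0,0,0],[0.062,0.001,-0.007,0,0,0],[0.062,0.001,-0.007,0,0,0]]]}}

```text
t: 7.52
eef_pos: [0.517, -0.0388, 0.0755]
tool_rot: [[-0.965, -0.263, 0.0], [-0.263, 0.965, 0.0], [-0.0, 0.0, -1.0]]
ft_force: [0.5, 0.0, 0.3]
grip_width: 0.491
grip_force: 0.0
```

```bash
python3 -c "
from h import *
where();go(-.004,0,.06)
c=camera('wrist');cv2.imwrite('pics/w3.png',c['img'][:,:,::-1])"
```

```text
t 7.525 console [-0.004   0.0001] 0.0755 F [ 0.52 -0.14] 0.33 grip 0.4910593296383631 [-0.22  0.43 -0.48  0.66  0.   -0.48]
shift [ 0.     -0.0001  0.0155] turn [0.0001 0.     0.0003]
```

View pics/w3.png

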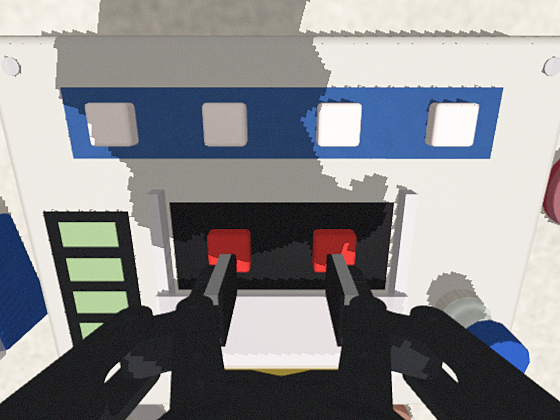

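The fingertips stand over the red keys (229,250) and (334,250), clear of the plate edge at row 293. I'll press down gradually.

Request:
{"name": "drive_tool", "arguments": {"steps": [[[0,0,0.006,0,0,0],[0,0,0.012,0,0,0],[0,0,0.016,0,0,0],[0,0,0.019,0,0,0],[0,0,0.02,0,0,0],[0,0,0.02,0,0,0]]]}}

```text
t: 8.32
eef_pos: [0.5165, -0.0388, 0.0559]
tool_rot: [[-0.965, -0.263, -0.0], [-0.263, 0.965, 0.0], [0.0, 0.0, -1.0]]
ft_force: [-2.6, 1.2, 2.9]
grip_width: 0.494
grip_force: 1.6
```

```bash
python3 -c "
from h import *
where()"
```

```text
t 8.325 console [-0.0044  0.0003] 0.0559 F [-2.15  1.85] 2.88 grip 0.4942797914079086 [-0.22  0.46 -0.5   0.61  0.   -0.48]
```

Request:
{"name": "drive_tool", "arguments": {"steps": [[[0,0,0.001,0,0,0],[0,0,0.002,0,0,0],[0,0,0.003,0,0,0],[0,0,0.004,0,0,0],[0,0,0.005,0,0,0],[0,0,0.005,0,0,0]]]}}

```text
t: 9.07
eef_pos: [0.5166, -0.0388, 0.0513]
tool_rot: [[-0.965, -0.263, -0.0], [-0.263, 0.965, 0.0], [0.0, 0.0, -1.0]]
ft_force: [-3.8, 0.6, 10.1]
grip_width: 0.487
grip_force: 4.6
```

```bash
python3 -c "
from h import *
where()"
```

```text
t 9.075 console [-0.0044  0.0003] 0.0513 F [-3.5   1.55] 10.06 grip 0.48710905663408277 [-0.22  0.47 -0.51  0.6  -0.   -0.48]
```

Request:
{"name": "drive_tool", "arguments": {"steps": [[[0,0,0.001,0,0,0],[0,0,0.002,0,0,0],[0,0,0.003,0,0,0],[0,0,0.003,0,0,0]]]}}

```text
t: 9.57
eef_pos: [0.5167, -0.0388, 0.0509]
tool_rot: [[-0.965, -0.263, 0.001], [-0.263, 0.965, -0.001], [-0.001, -0.001, -1.0]]
ft_force: [-12.2, 2.2, 35.4]
grip_width: 0.489
grip_force: 17.5
```

```bash
python3 -c "
from h import *
where();print(bot.observe()['wrist_torque']);
c=camera('wrist');cv2.imwrite('pics/w4.png',c['img'][:,:,::-1])"
```

```text
t 9.575 console [-0.0043  0.0002] 0.0509 F [-11.17   5.29] 35.43 grip 0.4892648843639858 [-0.22  0.47 -0.51  0.6  -0.   -0.48]
[ 0.46294602  2.67320038 -0.02008196]
```

View pics/w4.png

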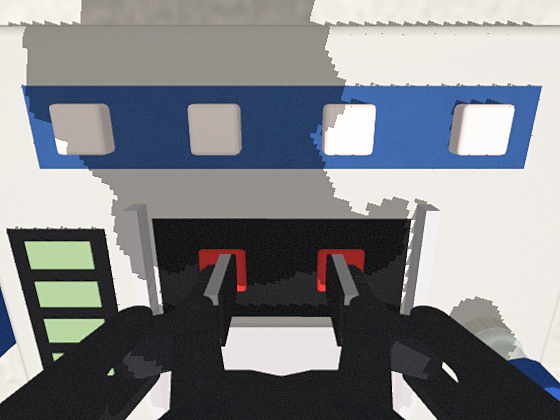

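Both fingertips are on the keys, which are bottomed out at 35 N with no more travel. I'll ease off slightly and hold.

Request:
{"name": "drive_tool", "arguments": {"steps": [[[0,0,-0.001,0,0,0],[0,0,-0.0015,0,0,0],[0,0,-0.0015,0,0,0],[0,0,-0.0015,0,0,0],[0,0,-0.0015,0,0,0],[0,0,-0.0015,0,0,0],[0,0,-0.0015,0,0,0],[0,0,-0.0015,0,0,0],[0,0,-0.0015,0,0,0],[0,0,-0.0015,0,0,0],[0,0,-0.0015,0,0,0],[0,0,-0.0015,0,0,0],[0,0,-0.0015,0,0,0],[0,0,-0.0015,0,0,0],[0,0,-0.0015,0,0,0],[0,0,-0.0015,0,0,0],[0,0,-0.0015,0,0,0],[0,0,-0.0015,0,0,0],[0,0,-0.0015,0,0,0],[0,0,-0.0015,0,0,0]]]}}

```text
t: 12.12
eef_pos: [0.5166, -0.0388, 0.0511]
tool_rot: [[-0.965, -0.263, 0.0], [-0.263, 0.965, -0.0], [-0.0, -0.0, -1.0]]
ft_force: [-8.6, 1.9, 21.9]
grip_width: 0.488
grip_force: 11.0
```

```bash
python3 -c "
from h import *
where();go(.098,0,.1)"
```

```text
t 12.125 console [-0.0044  0.0002] 0.0511 F [-7.85  4.06] 21.9 grip 0.4876176291085516 [-0.22  0.47 -0.51  0.6  -0.   -0.48]
shift [-0.1024 -0.0003 -0.0489] turn [-0.0003  0.0003  0.0003]
```

Request:
{"name": "drive_tool", "arguments": {"steps": [[[0,0,-0.004,0,0,0],[0,0,-0.012,0,0,0],[0,0,-0.025,0,0,0],[0,0,-0.04,0,0,0],[0,0,-0.055,0,0,0],[0,0,-0.065,0,0,0],[0,0,-0.065,0,0,0]]]}}

```text
t: 13.0
eef_pos: [0.5176, -0.039, 0.1153]
tool_rot: [[-0.965, -0.263, 0.002], [-0.263, 0.965, -0.0], [-0.002, -0.001, -1.0]]
ft_force: [0.6, -0.2, -0.0]
grip_width: 0.486
grip_force: 0.0
```

```bash
python3 -c "
from h import *
where();go(.096,0,.114)
c=camera('wrist');cv2.imwrite('pics/w5.png',c['img'][:,:,::-1])
t=camera('top');im=t['img'].astype(int)
for b in blobs(im[...,2]-im[...,0]>60,15):
    if 330<b[0][0]<380 and b[0][1]<180: print(b[0],(ray(t,b[0],.15)[0,:2]-T0)@RC)"
```

```text
t 13.0 console [-0.0035 -0.0002] 0.1153 F [ 0.52 -0.36] -0.03 grip 0.4862782571310925 [-0.22  0.38 -0.44  0.75 -0.   -0.48]
shift [-0.0995  0.0002  0.0015] turn [-0.001   0.0018  0.0002]
[356.51538462 149.86923077] [ 0.18508366 -0.1298722 ]
```

View pics/w5.png

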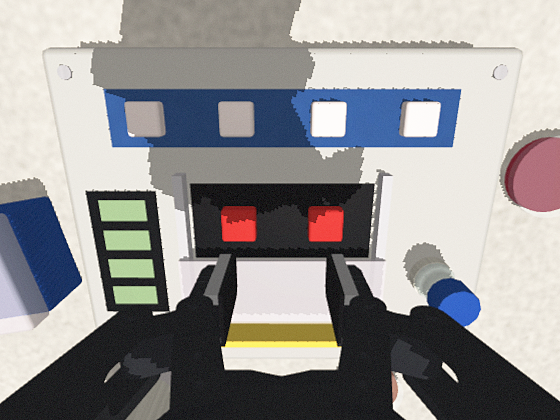

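The red keys are up again at (239,223) and (326,223), with the shutter still open. The bottle is at console (0.185, −0.13), out of the way. I'll go over the lip and down behind it.

Request:
{"name": "drive_tool", "arguments": {"steps": [[[-0.008,0,0,0,0,0],[-0.025,0,0,0,0,0],[-0.045,0,0,0,0,0],[-0.065,0,0,0,0,0],[-0.083,0,0,0,0,0],[-0.095,0,0,0,0,0],[-0.1,0,0,0,0,0],[-0.1,0,0.005,0,0,0],[-0.1,0,0.018,0,0,0],[-0.1,0,0.032,0,0,0],[-0.1,0,0.042,0,0,0],[-0.1,0,0.047,0,0,0],[-0.1,0,0.048,0,0,0],[-0.1,0,0.048,0,0,0]]]}}

```text
t: 14.85
eef_pos: [0.6135, -0.0126, 0.0665]
tool_rot: [[-0.965, -0.263, 0.001], [-0.263, 0.965, -0.0], [-0.0, -0.0, -1.0]]
ft_force: [0.4, 0.4, 0.1]
grip_width: 0.492
grip_force: 0.0
```

```bash
python3 -c "
from h import *
where();go(.031,0,.068)"
```

```text
t 14.85 console [0.096  0.0001] 0.0665 F [0.46 0.31] 0.13 grip 0.4915581646243235 [-0.14  0.59 -0.23  0.75 -0.   -0.41]
shift [ 0.065  -0.0001 -0.0015] turn [-0.0002  0.0005  0.0002]
```

Request:
{"name": "drive_tool", "arguments": {"steps": [[[0.004,0,0,0,0,0],[0.009,0,0,0,0,0],[0.014,0,0,0,0,0],[0.019,0,0,0,0,0],[0.024,0,0,0,0,0],[0.029,0,0,0,0,0],[0.034,0,0,0,0,0],[0.039,0,0,0,0,0],[0.044,0,0,0,0,0],[0.049,0,0,0,0,0],[0.054,0,0,0,0,0],[0.058,0,0,0,0,0],[0.061,0,0,0,0,0],[0.063,0,0,0,0,0],[0.064,0,0,0,0,0],[0.065,0,0,0,0,0],[0.066,0,0,0,0,0],[0.066,0,0,0,0,0]]]}}

```text
t: 17.1
eef_pos: [0.5509, -0.0296, 0.0664]
tool_rot: [[-0.965, -0.263, 0.002], [-0.263, 0.965, 0.001], [-0.003, 0.0, -1.0]]
ft_force: [5.1, 2.6, -1.2]
grip_width: 0.489
grip_force: 2.8
```

```bash
python3 -c "
from h import *
where()"
```

```text
t 17.1 console [0.0311 0.0001] 0.0664 F [5.56 1.17] -1.17 grip 0.4886969463875554 [-0.19  0.49 -0.41  0.67  0.   -0.45]
```

Nearly at the stop; a little more to confirm it.

Request:
{"name": "drive_tool", "arguments": {"steps": [[[0.001,0,0,0,0,0],[0.002,0,0,0,0,0],[0.003,0,0,0,0,0],[0.003,0,0,0,0,0]]]}}

```text
t: 17.6
eef_pos: [0.5508, -0.0297, 0.0666]
tool_rot: [[-0.965, -0.264, 0.008], [-0.264, 0.965, 0.003], [-0.008, 0.001, -1.0]]
ft_force: [12.1, 5.3, -7.3]
grip_width: 0.491
grip_force: 6.5
```

```bash
python3 -c "
from h import *
where()"
```

```text
t 17.6 console [0.031  0.0001] 0.0666 F [13.1   1.93] -7.32 grip 0.49099898640129225 [-0.19  0.49 -0.41  0.66  0.   -0.46]
```

Fully shut. I'll back away and lift clear.

Request:
{"name": "drive_tool", "arguments": {"steps": [[[-0.004,0,0,0,0,0],[-0.012,0,0,0,0,0],[-0.02,0,0,0,0,0],[-0.022,0,-0.01,0,0,0],[-0.022,0,-0.03,0,0,0],[-0.022,0,-0.06,0,0,0],[-0.022,0,-0.09,0,0,0],[-0.022,0,-0.115,0,0,0],[-0.022,0,-0.12,0,0,0],[-0.022,0,-0.12,0,0,0],[-0.022,0,-0.12,0,0,0]]]}}

```text
t: 18.98
eef_pos: [0.5671, -0.0248, 0.1851]
tool_rot: [[-0.965, -0.263, -0.002], [-0.263, 0.965, 0.0], [0.002, 0.001, -1.0]]
ft_force: [-0.9, -0.2, -0.5]
grip_width: 0.49
grip_force: 0.0
```

```bash
python3 -c "
from h import *
where()
c=camera('wrist');cv2.imwrite('pics/w6.png',c['img'][:,:,::-1])"
```

```text
t 18.975 console [0.048  0.0005] 0.1851 F [-0.92  0.07] -0.49 grip 0.4896627520190627 [-0.17  0.39 -0.22  0.96 -0.   -0.44]
```

View pics/w6.png

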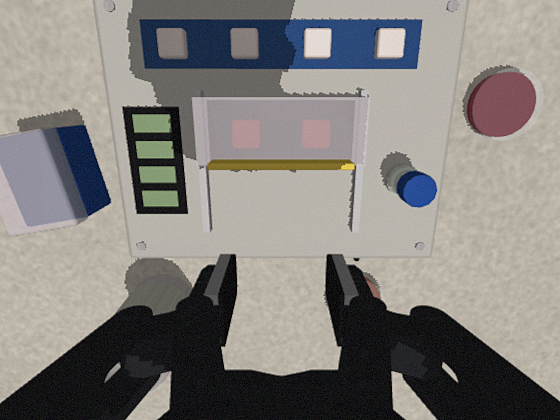

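The shutter is shut over the red keys, with its plate covering rows 97–160. The whites are untouched, and the vial at (415,188) and dish at (502,103) are undisturbed.

```bash
python3 -c "
from workcell import bot
print(bot.sign_off())"
```

```text
the job is handed in; nothing more can be done
None
```

The counter is zeroed and the job handed in at about 19 s: I pushed the shutter open to its stop, held both red keys down for over 2 s and let them come up, then pushed the shutter fully shut; the last picture shows the white keys and nearby items undisturbed.

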